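# Open the child-resistant cap of the descaler tub

## Task

Open the child-resistant cap of the short, wide tub of descaler tablets that is clamped in the tray: push the cap down firmly and, keeping it down, turn it anticlockwise (seen from above) a quarter turn to its stop, then let go so that it springs up again and stays open on the tub. Leave the tall slim bottle where it stands.

Things in the scene. Friction and masses are not known exactly. Their poses are not given: they have to be found in the camera images.
- cap_grip (a point): Grip point on the axis of the tub's cap, 14 mm below its top. Cap: ribbed grey cylinder, 52 mm across, 36 mm tall, a 3 mm ridge on top from centre to rim; grip it at any angle. Site x runs along the ridge and turns with the cap, z is up. White tub below: 84 mm across, 90 mm tall, clamped rigidly in a shallow aluminium tray; a 43 mm neck leaves a 10 mm gap between its shoulder and the cap.
- tub_press (a joint): How far the cap is pushed down, m: 0 = up, 0.008 = fully down. A spring pushes it up, with 8 N at the top and 16 N when fully down. The cap can turn only while it is 4.5 mm or more down; when it is let go it springs up.
- tub_cap (a joint): Turn of the cap, rad: 0 closed, growing anticlockwise seen from above to the stop at 1.57, fully open. While the cap is up the child lock blocks it, with about 0.1 rad of play at the closed end; beyond about 0.8 rad the lock is passed and the cap can spring up. It stays at the angle where it is left; turning takes about 0.1 N m.
- bottle_mid (a point): Centre, half-way up, of the tall slim bystander bottle: white, 60 mm across, 168 mm tall, with a ribbed grey cap 32 mm across; loose in the same tray, 0.55 kg, z up. Not to be disturbed. A grey PVC tee and a small brass valve, under 50 mm high, also lie in the tray and are not part of the job.

How it is judged:
By the outcome, as a careful person would: the job done as asked, in the order asked, and still so for the second after the job is handed in, with the robot touching nothing.
It also fails if it takes over 35 s, if anything falls off the work surface, if the arm or the gripper's body presses on something with over 40 N, if the wrist force passes 120 N, or if a joint passes its speed limit or range.

## Robot

A 7-joint arm with a two-finger parallel gripper is mounted at the origin on the work surface. World frame = base frame: x ahead of the robot, y to its left, z up, the work surface at z = 0. Lengths are in m, angles in degrees, forces in N, time in s.
With the tool pointing down it reaches from about 0.425 to 1.025 m from the base axis. Payload 3.6 kg.
Tool frame: the origin (TCP) lies midway between the tips of the shut fingers; the grasp point (between the pads) lies 19 mm behind it; z points along the fingers, y is the direction in which the jaws open and shut (so a half turn about z gives the same grasp; the last joint's range is limited). The gripper opens to 85 mm and grips with 20 to 120 N. Pads are 22 mm wide; open, the fingers measure 114 mm over their backs; the gripper's body (76 mm by 85 mm) begins 54 mm behind the grasp point. The pads swing forward as they close: fully open they stand 13 mm farther back than shut.
Start: joints at [66.549, 33.873, 2.773, 92.16, -1.908, 54.013, -1.931], TCP at [0.225, -0.689, 0.231] pointing down, gripper open.
Joint ranges: [-153.93, 153.93], [-27.13, 128.08], [-72.61, 78.16], [10.71, 143.7], [-87.88, 267.88], [4.46, 118.87], [-176.78, 176.78]. Speed limits (degrees/s): [147.25, 147.25, 180, 180, 180, 180, 180].

## Interface

Orientations are given as a 3x3 rotation matrix whose columns are the frame's x, y, z axes.
In Python, from station import sense, optics, hand_in gives the robot as it stands. The module is installed in compiled form; this text tells all that it offers.
- The arm moves only by the shell command python3 -m creep 'ROWS' [FORCE]. ROWS is JSON, a list that holds one entry, the list of rows, each a list of 7 numbers: the turn, a rotation vector about the tool's x, y, z in degrees, then the shift along the tool's x, y, z in cm, then the opening, from 0 (shut) to 1 (fully open). A call has 1 to 8 rows; each row shifts and turns the commanded pose from where the row before left it, along the tool's axes as they then stand; what a row does not reach is not made up. A row lasts 1/8 s, in which the tool goes at most 62.5 mm and 10.7 degrees, less where a joint would pass 70% of its speed; a pose out of reach is approached as far as the arm can. A call with a gripper value outside its range is refused whole. The fingers move at their own pace and stop on an object; FORCE is the grip in N (left out, the last holds). Time passes only in rows, so rows that do not move let the fingers close. It gives the time, the measured TCP pose, the force and the opening at its end, in the units of the state.
- sense(): the state, without advancing time (a new reading comes with each control period).
- optics.snapshot(name): name is "scene" or "top" or "wrist"; returns a dict with "pixels" (420x560x3 uint8, blue, green, red), "depth" (420x560 float32, m along the optical axis (not along the pixel's ray), 0 where there is no reading), "mtx" (3x3 intrinsics, pixels), "extrinsics" (4x4, takes a point from camera to world coordinates). Camera axes: x right, y up, looking along -z (the intrinsics and any distortion apply to the point x, -y, -z); pixel columns grow to the right and rows downward; lengths in m; the calibration is good to about 2 mm. A picture is of the moment at which its call begins.
- hand_in(): hands the job in, once; it reports no verdict.
The state is a dict: "time": time; "joint_positions": joint angles; "qd": joint speeds; "joint_torque": joint torques, N m; "ee_pos": TCP position; "tool_rot": TCP orientation; "force": force on the tool from outside, world axes, zero at the start; "ft_torque": the same for the moment, N m; "gripper_width": opening from 0.0 (shut) to 1.0 (fully open).
Only numpy, scipy, OpenCV 4.12 (cv2) and the standard library are available. Lean on these libraries where they do the work, as an engineer would, in place of code of your own. Each camera call takes 0.05 s, during which the arm holds its last target.

## Working session

There is one attempt and no reset: what is moved stays moved. The work goes in short steps, Python scripts to look and compute and a shell command to move; the robot and the scene stay as the last step left them, time stands still between calls to the robot, and variables do not carry over. Pictures are saved under pics/ and viewed, and the job is handed in when it is done.

```bash
mkdir -p pics; python3 - <<'E'
from station import sense, optics
import cv2, numpy as np
s=sense(); print({k:np.round(v,3).tolist() for k,v in s.items()})
for n in ("scene","top"):
    d=optics.snapshot(n); cv2.imwrite(f"pics/{n}1.png",d["pixels"]); np.savez(f"/tmp/{n}1.npz",**d)
    print(n,np.round(d["mtx"],1).tolist(),np.round(d["extrinsics"],3).tolist(),[k for k in d])
E
```

```text
{'time': 0.0, 'joint_positions': [66.549, 33.925, 2.768, 92.237, -1.906, 54.012, -1.931], 'qd': [-0.052, -0.073, -0.054, 0.1, -0.004, -0.027, 0.015], 'joint_torque': [0.0, -54.869, 1.546, -19.813, 0.009, 0.009, -0.0], 'ee_pos': [0.225, -0.688, 0.23], 'tool_rot': [[0.951, 0.311, -0.001], [0.311, -0.951, 0.002], [-0.0, -0.002, -1.0]], 'force': [-0.094, -0.306, 0.104], 'ft_torque': [-0.014, 0.025, 0.031], 'gripper_width': 0.997}
scene [[399.0, 0.0, 276.1], [0.0, 399.0, 203.5], [0.0, 0.0, 1.0]] [[0.679, -0.483, 0.552, 0.913], [0.734, 0.459, -0.501, -0.298], [-0.011, 0.746, 0.666, 0.557], [0.0, 0.0, 0.0, 1.0]] ['pixels', 'depth', 'mtx', 'extrinsics']
top [[406.6, 0.0, 274.1], [0.0, 406.6, 214.1], [0.0, 0.0, 1.0]] [[-0.044, 0.967, -0.25, 0.406], [-0.999, -0.043, 0.011, 0.032], [-0.0, 0.25, 0.968, 0.78], [0.0, 0.0, 0.0, 1.0]] ['pixels', 'depth', 'mtx', 'extrinsics']
```

View pics/scene1.png

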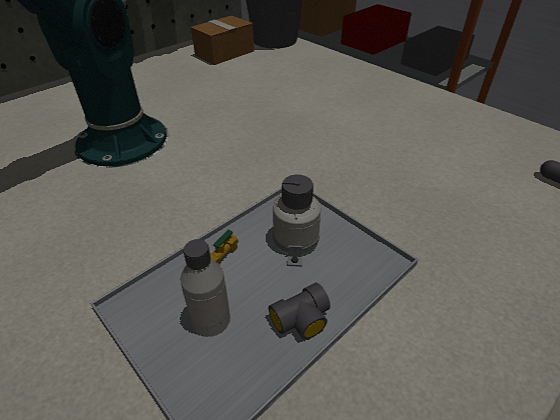

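View pics/top1.png

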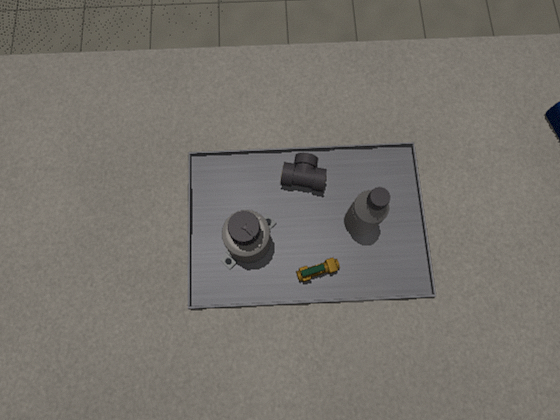

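The scene view shows the tub cap at about (297,190) and the bottle at (197,255). In the top view the tub cap is at (244,228) and the bottle cap at (379,198). Next I'll measure both.

```bash
cat > h.py <<'E'
import numpy as np
def cloud(d):
    D=d["depth"];K=d["mtx"];h,w=D.shape
    v,u=np.mgrid[:h,:w]
    p=np.stack([(u-K[0,2])/K[0,0]*D,-(v-K[1,2])/K[1,1]*D,-D,np.ones_like(D)],-1)
    P=(p@np.asarray(d["extrinsics"]).T)[...,:3]; P[D==0]=np.nan
    return P
E
python3 - <<'E'
import numpy as np,cv2
from h import cloud
from scipy.optimize import least_squares
for n,tub,bot in (("scene",(240,350,165,270),(170,240,230,340)),("top",(205,285,195,275),(335,400,180,250))):
    d=dict(np.load(f"/tmp/{n}1.npz")); P=cloud(d)
    for nm,b in (("tub",tub),("bot",bot)):
        Q=P[b[2]:b[3],b[0]:b[1]].reshape(-1,3); Q=Q[~np.isnan(Q[:,0])]
        zt=np.percentile(Q[:,2],99.5)
        T=Q[Q[:,2]>zt-0.006]
        (c,r)=cv2.minEnclosingCircle((T[:,:2]*1000).astype(np.float32))
        print(n,nm,"ztop",zt.round(4),"top mean",T.mean(0).round(4),"circ",np.round(c,1),round(r,1),len(T), "tray z",np.percentile(Q[:,2],2).round(4))
d=dict(np.load("/tmp/top1.npz"));im=d["pixels"][190:290,190:300]
cv2.imwrite("pics/topcrop.png",cv2.convertScaleAbs(cv2.resize(im,None,fx=6,fy=6,interpolation=cv2.INTER_CUBIC),alpha=1.8))
E
```

```text
scene tub ztop 0.1418 top mean [0.558  0.0731 0.1404] circ [556.   75.4] 26.9 532 tray z -0.0009
scene bot ztop 0.1734 top mean [ 0.5877 -0.1427  0.1721] circ [ 586.  -141.8] 16.8 419 tray z 0.0001
top tub ztop 0.1416 top mean [0.5525 0.0749 0.1392] circ [553.   74.8] 26.4 780 tray z 0.0006
top bot ztop 0.1727 top mean [ 0.5832 -0.1414  0.1709] circ [ 583.8 -141.9] 16.5 332 tray z 0.0006
```

View pics/topcrop.png

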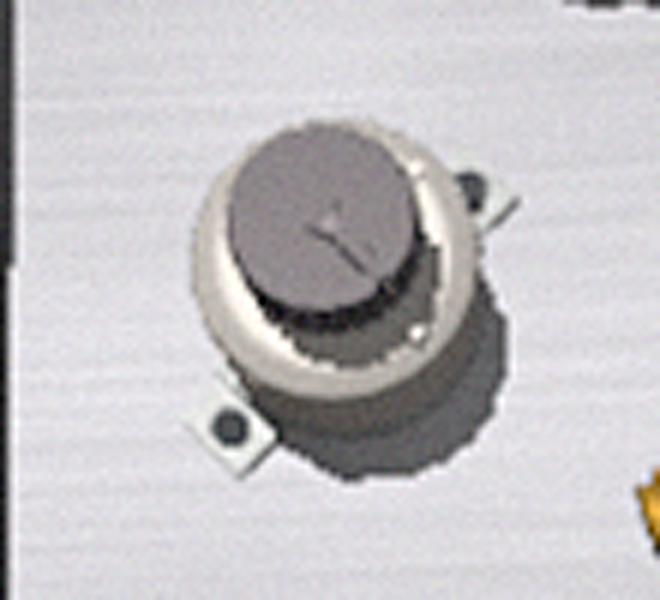

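The crop shows the cap top centred near (322,215), with the ridge running to the lower right. Both cameras put the cap axis at about (0.5545, 0.075) with its top near z 0.139. The bottle is at about (0.585, -0.142). I'll travel with the yaw fixed, at z 0.23 and clear of the bottle.

```bash
python3 -m creep '[[[0,0,0,3.06,-3.47,0,1],[0,0,0,3.06,-3.47,-0.5,1],[0,0,0,3.06,-3.47,-0.5,1],[0,0,0,3.06,-3.47,-0.5,1],[0,0,0,3.06,-3.47,-0.5,1],[0,0,0,3.06,-3.47,0,1],[0,0,0,3.06,-3.47,0,1],[0,0,0,3.06,-3.47,0,1]]]' 60; python3 -c "
from station import sense;s=sense();print(s)"
```

```text
time: 1.1
ee_pos: [0.3719, -0.3476, 0.2511]
tool_rot: [[0.951, 0.311, -0.0], [0.311, -0.951, 0.0], [-0.0, -0.0, -1.0]]
force: [0.5, -0.2, 0.9]
gripper_width: 0.997
{'time': 1.1, 'joint_positions': array([ 38.3324233 ,  16.93377971,  -0.45074947, 118.55958709,
         0.18323254,  44.5308543 , -34.13529864]), 'qd': array([-33.99066419, -10.08805309,  -7.04981541,  15.45783833,
         2.81534244,  -5.92538533, -41.82359468]), 'joint_torque': array([ 3.79880503e+00, -3.52736485e+01,  1.09403115e+00, -1.69720709e+01,
        2.54203338e-02,  1.75536387e-01,  4.92665414e-01]), 'ee_pos': array([ 0.37189139, -0.34761924,  0.25110779]), 'tool_rot': array([[ 9.50547366e-01,  3.10579488e-01, -2.94864919e-04],
       [ 3.10579570e-01, -9.50547340e-01,  2.91206086e-04],
       [-1.89840428e-04, -3.68384198e-04, -9.99999914e-01]]), 'force': array([ 0.49869995, -0.18283998,  0.89045521]), 'ft_torque': array([ 0.01007961, -0.06531565, -0.06075999]), 'gripper_width': 0.9972258532797718}
```

```bash
python3 -m creep '[[[0,0,0,3.06,-3.47,0,1],[0,0,0,3.06,-3.47,0,1],[0,0,0,3.06,-3.47,0,1],[0,0,0,3.06,-3.47,0,1],[0,0,0,3.06,-3.47,0,1],[0,0,0,3.06,-3.47,0,1],[0,0,0,3.06,-3.47,0,1],[0,0,0,3.06,-3.47,0,1]]]'; python3 -m creep '[[[0,0,0,3,-3.4,0,1],[0,0,0,3,-3.4,0,1],[0,0,0,0,0,0,1],[0,0,0,0,0,0,1]]]'; python3 - <<'E'
from station import sense, optics
import cv2, numpy as np
s=sense(); print(s['joint_positions'].round(1)); R=s['tool_rot']; 
print("need tool cm",(R.T@(np.array([.5545,.075,.2])-s['ee_pos'])*100).round(2), s['force'])
for n in ("wrist","top"):
    d=optics.snapshot(n); cv2.imwrite(f"pics/{n}2.png",d["pixels"]); np.savez(f"/tmp/{n}2.npz",**d)
E
```

```text
time: 2.1
ee_pos: [0.5182, -0.0081, 0.2511]
tool_rot: [[0.951, 0.31, -0.001], [0.31, -0.951, -0.0], [-0.001, 0.0, -1.0]]
force: [0.9, -0.3, -0.0]
gripper_width: 0.997
time: 2.6
ee_pos: [0.5534, 0.0733, 0.2508]
tool_rot: [[0.951, 0.311, -0.002], [0.311, -0.951, -0.001], [-0.002, 0.0, -1.0]]
force: [0.1, -0.6, 0.3]
gripper_width: 1.008
[ -4.9  20.8  -9.6 112.5   4.7  47.1 -88.9]
need tool cm [ 0.17 -0.13  5.08] [ 0.10169887 -0.57827046  0.25815542]
```

View pics/wrist2.png

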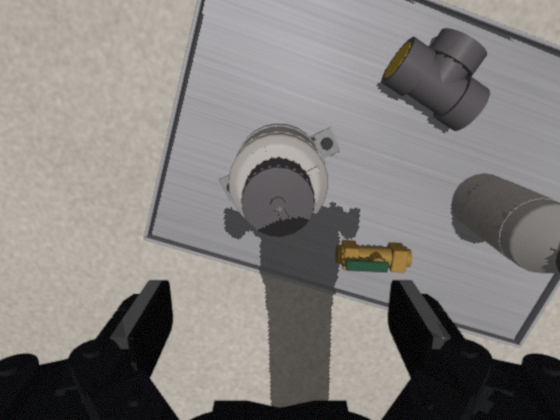

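View pics/top2.png

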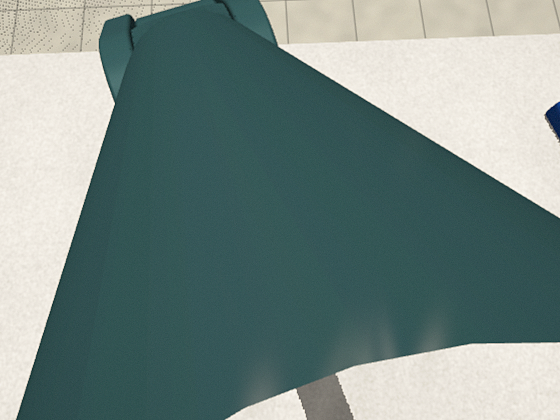

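The wrist view shows the cap top at (279,203), on the fingers' midline. The arm blocks the top view. I'll refine the cap position with the wrist depth.

```bash
python3 - <<'E'
import numpy as np,cv2
from h import cloud
from station import sense
d=dict(np.load("/tmp/wrist2.npz")); P=cloud(d)
Q=P[120:245,220:340].reshape(-1,3); Q=Q[~np.isnan(Q[:,0])]
print(np.histogram(Q[:,2],bins=np.arange(0.08,0.15,0.003)))
T=Q[(Q[:,2]>0.133)&(Q[:,2]<.146)]
c,r=cv2.minEnclosingCircle((T[:,:2]*1000).astype(np.float32)); print(c,r,T.mean(0),np.median(T[:,2]),len(T))
g=d["pixels"][190:240,230:330]
cv2.imwrite("pics/wcrop.png",cv2.resize(d["pixels"][110:250,210:350],None,fx=4,fy=4,interpolation=cv2.INTER_CUBIC))
s=sense();print(s['tool_rot'].T@(np.array([c[0]/1000,c[1]/1000,.2])-s['ee_pos'])*100)
# pixel of ridge ends to world
for uv in ((279,205),(288,222)): print(uv,P[uv[1],uv[0]])
E
```

```text
(array([  25,   80,  660, 1060, 1444,   32,    0,    0,   28,   42,   44,
         45,   43,   49,   44,   58,   53,   64,  125, 3421,  532,    1,
          0]), array([0.08 , 0.083, 0.086, 0.089, 0.092, 0.095, 0.098, 0.101, 0.104,
       0.107, 0.11 , 0.113, 0.116, 0.119, 0.122, 0.125, 0.128, 0.131,
       0.134, 0.137, 0.14 , 0.143, 0.146, 0.149]))
(553.697509765625, 75.63392639160156) 26.636280059814453 [0.5550573  0.07598486 0.13899314] 0.138958213856754 4098
[ 0.14952432 -0.31737606  5.09144927]
(279, 205) [0.55360209 0.07426123 0.1417842 ]
(288, 222) [0.5433244  0.06418279 0.14102378]
```

View pics/wcrop.png

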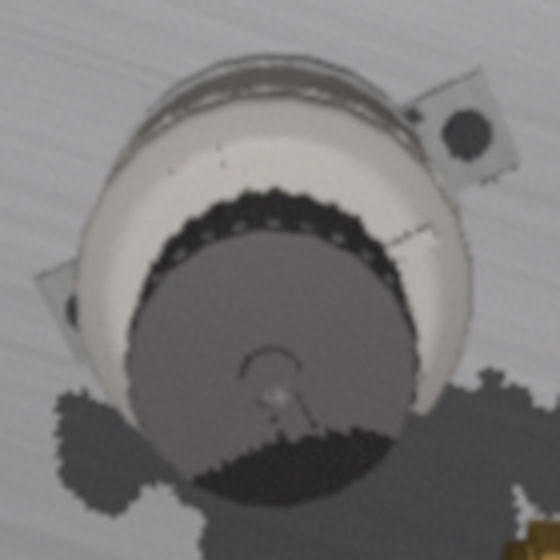

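Wrist depth puts the cap axis at about (0.554, 0.0755) with its top at 0.139. The ridge points at about -135°, which is the reference for "closed". Next I'll align and descend with the fingers open.

```bash
python3 -m creep '[[[0,0,0,0.15,-0.2,1,1],[0,0,0,0,0,3,1],[0,0,0,0,0,3,1],[0,0,0,0,0,3,1],[0,0,0,0,0,2,1],[0,0,0,0,0,1,1],[0,0,0,0,0,0,1],[0,0,0,0,0,0,1]]]'; python3 - <<'E'
from station import sense, optics
import cv2, numpy as np
s=sense(); print(s['ee_pos'],(s['tool_rot'].T@(np.array([.554,.0755,.102])-s['ee_pos'])*100).round(2), s['force'])
for n in ("wrist","scene"):
    d=optics.snapshot(n); cv2.imwrite(f"pics/{n}3.png",d["pixels"] if n=="wrist" else cv2.resize(d["pixels"][100:280,200:400],None,fx=3,fy=3))
E
```

```text
time: 3.7
ee_pos: [0.5554, 0.0763, 0.122]
tool_rot: [[0.951, 0.31, 0.001], [0.31, -0.951, 0.0], [0.001, 0.0, -1.0]]
force: [-0.2, 0.3, 0.3]
gripper_width: 0.999
[0.55542539 0.07626722 0.12198084] [-0.16  0.03  2.  ] [-0.23632312  0.27053667  0.25439601]
```

View pics/wrist3.png

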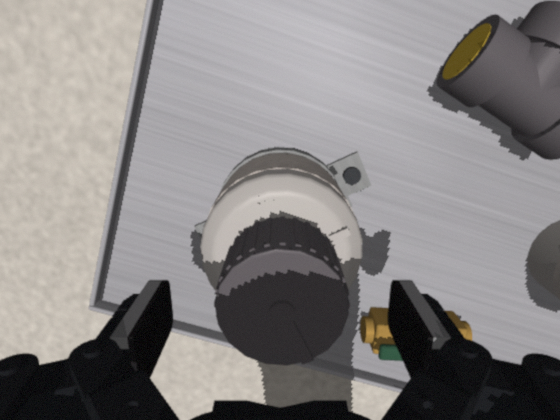

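View pics/scene3.png

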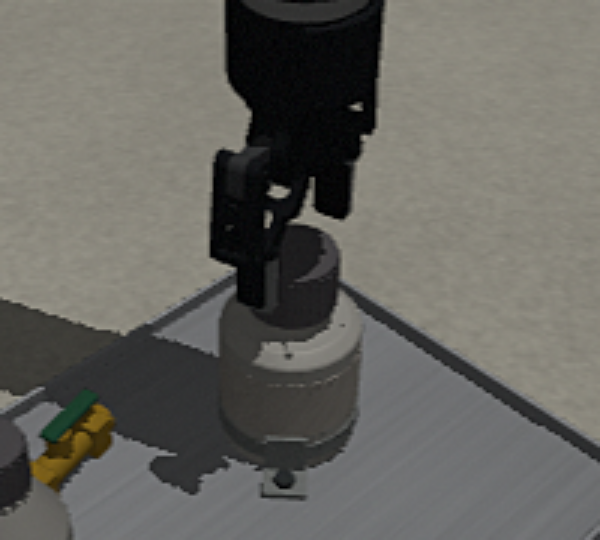

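The cap at (282,310) in the wrist view lies between the pads, and the scene view shows both fingers clear around it. Descend another 2 cm and close.

```bash
python3 -m creep '[[[0,0,0,-0.15,0,1,1],[0,0,0,0,0,1,1],[0,0,0,0,0,0,1],[0,0,0,0,0,0,0],[0,0,0,0,0,0,0],[0,0,0,0,0,0,0],[0,0,0,0,0,0,0],[0,0,0,0,0,0,0]]]' 60; python3 - <<'E'
from station import sense, optics
import cv2, numpy as np
s=sense(); print(s['ee_pos'],s['force'],s['ft_torque'],s['gripper_width'])
d=optics.snapshot("wrist"); cv2.imwrite("pics/wrist4.png",d["pixels"])
d=optics.snapshot("scene"); cv2.imwrite("pics/scene4.png",cv2.resize(d["pixels"][100:280,200:400],None,fx=3,fy=3))
E
```

```text
time: 4.8
ee_pos: [0.5539, 0.0752, 0.1021]
tool_rot: [[0.951, 0.31, 0.001], [0.31, -0.951, -0.001], [0.001, 0.001, -1.0]]
force: [0.4, -2.5, 5.4]
gripper_width: 0.595
[0.55385723 0.0751556  0.10213818] [ 0.443979   -2.54635067  5.36246769] [-0.32291594  0.16085622  0.00907239] 0.5947684327447034
```

View pics/wrist4.png

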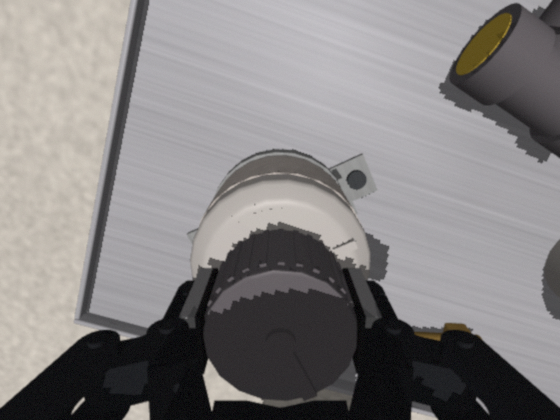

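View pics/scene4.png

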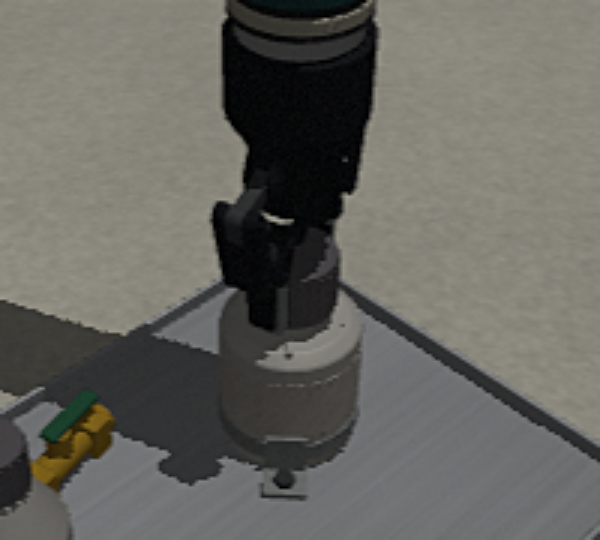

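The cap is gripped at width 0.595, about 51 mm. Now I'll press 8 mm down and hold.

```bash
python3 -m creep '[[[0,0,0,0,0,0,0],[0,0,0,0,0,0.2,0],[0,0,0,0,0,0.2,0],[0,0,0,0,0,0.2,0],[0,0,0,0,0,0.1,0],[0,0,0,0,0,0.1,0],[0,0,0,0,0,0,0],[0,0,0,0,0,0,0]]]' 80; python3 - <<'E'
from station import sense, optics
import cv2, numpy as np
from h import cloud
s=sense(); print(s['ee_pos'],s['force'],s['ft_torque'],s['gripper_width'])
d=optics.snapshot("wrist"); cv2.imwrite("pics/wrist5.png",d["pixels"])
P=cloud(d); Q=P[300:400,215:350].reshape(-1,3); print(np.nanmedian(Q,0))
E
```

```text
time: 5.9
ee_pos: [0.5539, 0.0752, 0.0952]
tool_rot: [[0.951, 0.31, 0.001], [0.31, -0.951, -0.001], [0.001, 0.001, -1.0]]
force: [-2.8, -2.5, 15.6]
gripper_width: 0.587
[0.55389295 0.07519434 0.09522507] [-2.81529336 -2.47556654 15.63671236] [-0.35961839  0.57979359 -0.07387147] 0.5868122521810311
[0.55070647 0.07265734 0.13196898]
```

View pics/wrist5.png

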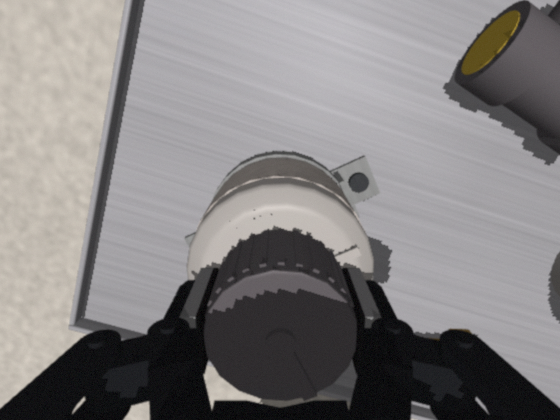

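Cap top depth went from 0.139 to 0.132, so it is about 7 mm down at 15.6 N. I'll add a little more press and begin the turn, which is negative about tool z.

```bash
python3 -m creep '[[[0,0,0,0,0,0.15,0],[0,0,0,0,0,0,0],[0,0,-3,0,0,0,0],[0,0,-5,0,0,0,0],[0,0,-6,0,0,0,0],[0,0,-6,0,0,0,0],[0,0,0,0,0,0,0]]]' 80; python3 - <<'E'
from station import sense, optics
import cv2, numpy as np
from h import cloud
s=sense(); print(s['joint_positions'].round(1),s['ee_pos'],s['force'],s['ft_torque'],s['gripper_width'])
d=optics.snapshot("wrist"); cv2.imwrite("pics/wrist6.png",d["pixels"])
P=cloud(d); Q=P[300:400,215:350].reshape(-1,3); print(np.nanmedian(Q,0))
E
```

```text
time: 6.82
ee_pos: [0.554, 0.0751, 0.0941]
tool_rot: [[0.787, 0.617, 0.001], [0.617, -0.787, -0.001], [0.0, 0.002, -1.0]]
force: [-3.8, -2.8, 17.5]
gripper_width: 0.589
[ -3.2  33.8 -12.6 118.8  14.8  28.8 -78.7] [0.55397249 0.07512855 0.09413101] [-3.79294545 -2.81266297 17.48160054] [-0.41700243  0.83003046  0.08506825] 0.5887892039424153
[0.55099176 0.07162071 0.13091174]
```

View pics/wrist6.png

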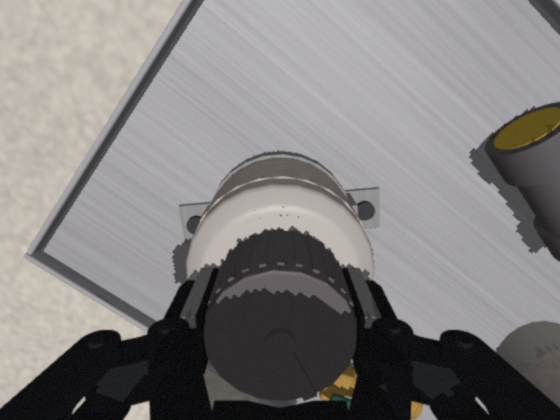

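The ridge has kept its place between the fingers while the tray turned about 20° in view, so the cap turns with the gripper and is about 8 mm down. Continue.

```bash
python3 -m creep '[[[0,0,-8,0,0,0,0],[0,0,-8,0,0,0,0],[0,0,-8,0,0,0,0],[0,0,-8,0,0,0,0],[0,0,-8,0,0,0,0],[0,0,-8,0,0,0,0],[0,0,-8,0,0,0,0],[0,0,0,0,0,0,0]]]' 80; python3 - <<'E'
from station import sense, optics
import cv2, numpy as np
from h import cloud
s=sense(); R=s['tool_rot'];print(np.degrees(np.arctan2(R[1,0],R[0,0])),s['joint_positions'].round(1),s['ee_pos'],s['force'],s['ft_torque'],s['gripper_width'])
d=optics.snapshot("wrist"); cv2.imwrite("pics/wrist7.png",d["pixels"])
P=cloud(d); Q=P[300:400,215:350].reshape(-1,3); print(np.nanmedian(Q,0))
E
```

```text
time: 7.88
ee_pos: [0.5541, 0.075, 0.0941]
tool_rot: [[-0.072, 0.997, 0.002], [0.997, 0.072, -0.002], [-0.002, 0.001, -1.0]]
force: [-3.0, -3.5, 18.0]
gripper_width: 0.589
94.1050161509574 [  7.7  35.9 -27.9 118.3  30.7  32.8 -37.9] [0.55412316 0.07500509 0.09411246] [-3.04082221 -3.51488569 18.02576592] [-0.57738897  0.85428644  0.11303094] 0.5887750739168216
[0.55460437 0.07220833 0.13100119]
```

View pics/wrist7.png

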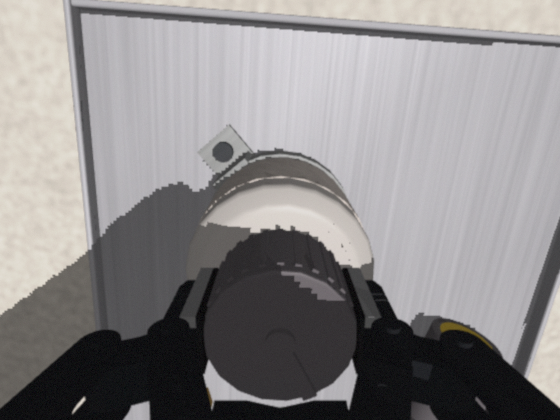

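It has turned 76.0°, and the ridge is still fixed in the grip. The last part goes slowly, to feel the stop.

```bash
python3 -m creep '[[[0,0,-5,0,0,0,0],[0,0,-5,0,0,0,0],[0,0,-3,0,0,0,0],[0,0,0,0,0,0,0]]]'; python3 -c "
from station import sense; import numpy as np
s=sense(); R=s['tool_rot'];print(np.degrees(np.arctan2(R[1,0],R[0,0])),s['force'],s['ft_torque'])"
python3 -m creep '[[[0,0,-1.5,0,0,0,0],[0,0,-1.5,0,0,0,0],[0,0,0,0,0,0,0]]]'; python3 - <<'E'
from station import sense, optics
import cv2, numpy as np
from h import cloud
s=sense(); R=s['tool_rot'];print(np.degrees(np.arctan2(R[1,0],R[0,0])),s['joint_positions'].round(1),s['ee_pos'],s['force'],s['ft_torque'],s['gripper_width'])
d=optics.snapshot("wrist"); cv2.imwrite("pics/wrist8.png",d["pixels"])
P=cloud(d); Q=P[300:400,215:350].reshape(-1,3); print(np.nanmedian(Q,0))
E
```

```text
time: 8.43
ee_pos: [0.5542, 0.075, 0.0941]
tool_rot: [[-0.293, 0.956, 0.002], [0.956, 0.293, -0.003], [-0.003, 0.001, -1.0]]
force: [-2.8, -3.2, 18.3]
gripper_width: 0.591
107.06504930748491 [-2.77860662 -3.23039929 18.32703582] [-0.6545069   0.76870962  0.10350142]
time: 8.8
ee_pos: [0.5542, 0.075, 0.0941]
tool_rot: [[-0.339, 0.941, 0.001], [0.941, 0.339, -0.002], [-0.002, 0.0, -1.0]]
force: [-2.7, -2.0, 18.2]
gripper_width: 0.59
109.79223877804027 [ 10.6  36.8 -32.1 118.2  34.6  34.4 -25.9] [0.55417317 0.07499485 0.09412598] [-2.6954727  -1.96915252 18.21573369] [-0.64134015  0.79767441 -0.64369614] 0.5900595008655124
[0.55678575 0.07263642 0.13103129]
```

View pics/wrist8.png

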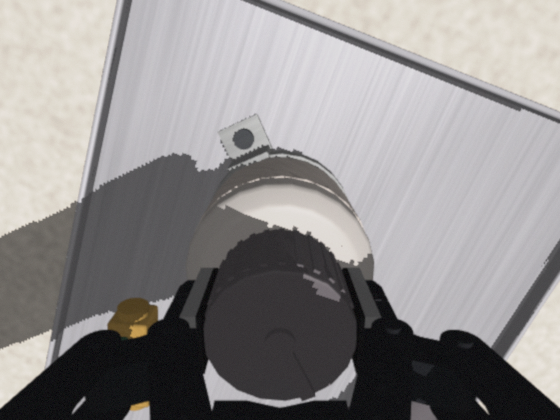

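The moment about z jumped from +0.10 to -0.64 N m at about 91°, so it is hard against the stop with the cap still down. Release.

```bash
python3 -m creep '[[[0,0,0,0,0,0,1],[0,0,0,0,0,0,1],[0,0,0,0,0,0,1],[0,0,0,0,0,0,1],[0,0,0,0,0,0,1]]]'; python3 - <<'E'
from station import sense, optics
import cv2, numpy as np
from h import cloud
s=sense(); print(s['ee_pos'],s['force'],s['ft_torque'],s['gripper_width'])
d=optics.snapshot("wrist"); cv2.imwrite("pics/wrist9.png",d["pixels"])
P=cloud(d); Q=P[300:390,225:340].reshape(-1,3); print(np.nanmedian(Q,0))
E
```

```text
time: 9.48
ee_pos: [0.5533, 0.0759, 0.0916]
tool_rot: [[-0.344, 0.939, -0.0], [0.939, 0.344, 0.0], [0.0, -0.0, -1.0]]
force: [-0.0, -1.6, -0.1]
gripper_width: 1.004
[0.55328756 0.07585773 0.09157703] [-0.04458779 -1.55329266 -0.08936937] [ 0.00686952 -0.00924497 -0.04608279] 1.0035331570184898
[0.55102032 0.08259953 0.13907721]
```

View pics/wrist9.png

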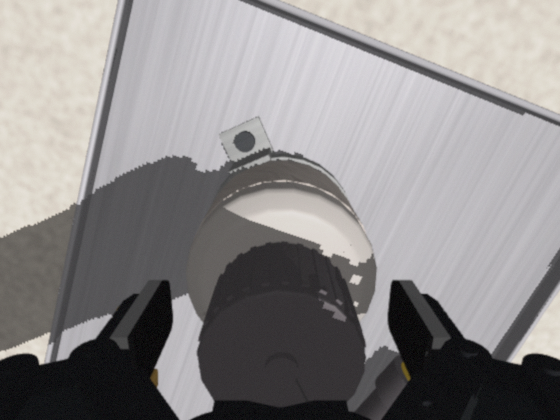

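The cap sprang back to 0.139 and the fingers are clear. Next I'll lift straight up.

```bash
python3 -m creep '[[[0,0,0,0,0,-1,1],[0,0,0,0,0,-2,1],[0,0,0,0,0,-3,1],[0,0,0,0,0,-4,1],[0,0,0,0,0,-4,1],[0,0,0,0,0,-2,1],[0,0,0,0,0,0,1],[0,0,0,0,0,0,1]]]'; python3 - <<'E'
from station import sense, optics
import cv2, numpy as np
from h import cloud
s=sense(); print(s['ee_pos'],s['force'])
d=optics.snapshot("wrist"); cv2.imwrite("pics/wrist10.png",d["pixels"])
P=cloud(d);np.save("/tmp/P10.npy",P)
m=(P[...,2]>.133)&(P[...,2]<.146)&(np.hypot(P[...,0]-.554,P[...,1]-.0755)<.04)
v,u=np.where(m);T=P[m];print(np.median(T,0),cv2.minEnclosingCircle((T[:,:2]*1000).astype(np.float32)))
u0,v0=u.min()-10,v.min()-40
cv2.imwrite("pics/w10crop.png",cv2.resize(cv2.convertScaleAbs(d["pixels"][v0:v0+140,u0:u0+140],alpha=2),None,fx=4,fy=4,interpolation=cv2.INTER_CUBIC));print(u0,v0)
d=optics.snapshot("scene"); cv2.imwrite("pics/scene10.png",d["pixels"]);P=cloud(d);Q=P[230:340,170:240].reshape(-1,3)
zt=np.nanpercentile(Q[:,2],99.5);T=Q[Q[:,2]>zt-.006];print("bot",zt,cv2.minEnclosingCircle((T[:,:2]*1000).astype(np.float32)))
E
```

```text
time: 10.52
ee_pos: [0.5528, 0.0755, 0.2516]
tool_rot: [[-0.343, 0.939, -0.001], [0.939, 0.343, -0.001], [-0.0, -0.001, -1.0]]
force: [-0.3, 0.5, -0.7]
gripper_width: 0.999
[0.55275671 0.07546159 0.25158521] [-0.26726024  0.53024237 -0.67985285]
[0.55299019 0.07692147 0.13908935] ((553.626220703125, 75.10066223144531), 26.738862991333008)
235 128
bot 0.17333534248809357 ((586.7537841796875, -142.1780548095703), 16.77623748779297)
```

View pics/w10crop.png

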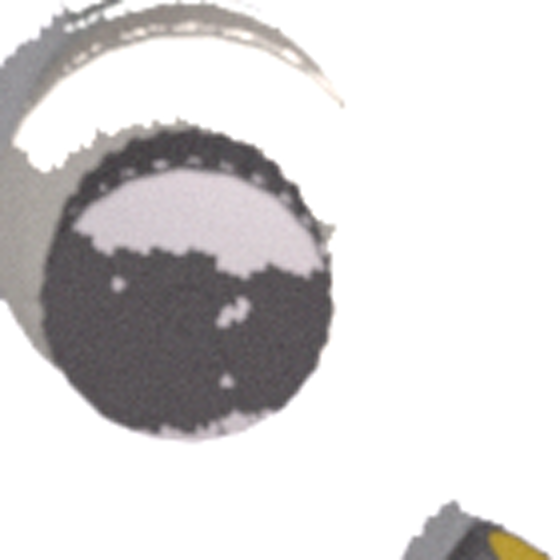

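View pics/scene10.png

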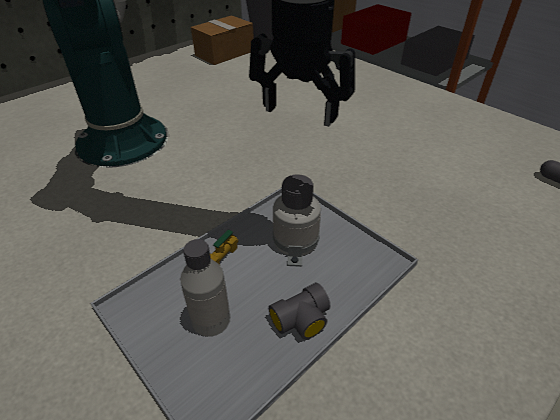

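The bottle is unmoved at (586.8, -142.2) mm, compared with (586.0, -141.8) before. The cap is up, but the ridge is in shadow in this image. I'll measure its angle from depth and do the same on the earlier picture as a reference.

```bash
python3 - <<'E'
import numpy as np
from h import cloud
for nm,P in (("before",cloud(dict(np.load("/tmp/wrist2.npz")))),("after",np.load("/tmp/P10.npy"))):
    q=P.reshape(-1,3); q=q[~np.isnan(q[:,0])]; r=np.hypot(q[:,0]-.5537,q[:,1]-.0753)
    t=q[(r<.025)&(q[:,2]>.13)]; 
    A=np.c_[t[:,:2],np.ones(len(t))]; z=np.median(t[:,2])
    h=t[:,2]-z; s=t[h>.0016]; d=s[:,:2]-[.5537,.0753]; rr=np.hypot(*d.T); k=rr>.008
    a=np.degrees(np.arctan2(d[k,1],d[k,0])); print(nm,k.sum(),np.sort(a).round(0)[::max(1,k.sum()//12)], "mean",np.degrees(np.arctan2(*d[k].sum(0)[::-1])))
E
```

```text
before 2614 [-152.  -43.  -38.  -33.  -25.  -13.    5.   28.   45.   57.   66.   72.
   82.] mean 8.06729651023189
after 2619 [-62.  59.  65.  73.  82.  95. 112. 131. 143. 152. 159. 164. 173.] mean 115.31533276669931
```

```bash
python3 - <<'E'
import numpy as np
from h import cloud
for nm,P in (("before",cloud(dict(np.load("/tmp/wrist2.npz")))),("after",np.load("/tmp/P10.npy"))):
    q=P.reshape(-1,3); q=q[~np.isnan(q[:,0])]; r=np.hypot(q[:,0]-.5537,q[:,1]-.0753)
    t=q[(r<.025)&(q[:,2]>.134)&(q[:,2]<.148)]
    z=np.median(t[:,2]); h=t[:,2]-z; s=t[h>.0015]; d=s[:,:2]-[.5537,.0753]; rr=np.hypot(*d.T); k=rr>.006
    a=np.degrees(np.arctan2(d[k,1],d[k,0])); print(nm,len(t),k.sum(),np.sort(a).round(0)[::max(1,k.sum()//12)], "median",np.median(a),"mean",np.degrees(np.arctan2(*d[k].sum(0)[::-1])))
E
```

```text
before 3770 191 [-177. -148. -145. -143. -141. -139. -137. -135. -133. -131. -129.  -85.
   44.] median -136.73396049160237 mean -137.34097634437825
after 3722 194 [-169.  -62.  -54.  -52.  -51.  -49.  -47.  -44.  -43.  -41.  -38.   -6.
  173.] median -46.626105746252804 mean -47.97997660468193
```

The ridge went from -136.7° to -46.6°, a turn of 90.1°. The cap is up, the bottle is unmoved and the arm is clear and still.

```bash
python3 -c "
from station import sense,hand_in
s=sense();print(s['time'],s['qd'].round(2),s['force']);print(hand_in())"
```

```text
10.625 [-0.11  0.46  0.09 -0.11 -0.09 -0.04 -0.06] [ 0.28753738 -0.64966665  0.12898467]
the job is handed in; nothing more can be done
None
```

The tub's cap is open, and I handed the job in at 10.6 s of the 35 s allowed. I gripped the cap, pushed it down 8 mm (about 18 N at the wrist) and kept it down through the anticlockwise turn. At about 91° of gripper turn the moment rose to 0.64 N m, showing it was against the stop. I then released it and lifted straight up.

Last checks:
- **Turn:** the ridge went from -136.7° to -46.6°, a turn of 90.1°. The last wrist picture left the ridge in shadow, so this comes from the depth data.
- **Cap height:** the top came back to z = 0.139 m, the same as before the push.
- **Bottle:** its measured position changed by less than 1 mm, which is within camera noise.
- **Arm:** it stands clear above the cap with near-zero force.

My first try at the ridge angle gave a meaningless result because it also picked up points on the gripper. After I left those out, the result agreed with the gripper's turn. No other check failed.

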